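Florentines through the turner into the tin

ROBOT

A 7-joint arm with a two-finger parallel gripper is mounted at the origin on the work surface. World frame = base frame: x ahead of the robot, y to its left, z up, the work surface at z = 0. Lengths are in mm, angles in rad, forces in N, time in s.
With the tool pointing down it reaches from about 400 to 900 mm from the base axis. Payload 5.6 kg.
Tool frame: the origin (TCP) lies at the very end of the fingers, on their centre line; the grasp point (between the pads) lies 19 mm behind it; z points along the fingers, y is the line along which they close (so a half turn about z gives the same grasp; the last joint's range is limited). The gripper opens to 92 mm and grips with 3 to 60 N. Pads are 20 mm wide; open, the fingers measure 128 mm over their backs; the gripper's body (75 mm by 189 mm) begins 69 mm behind the grasp point.
Start: joints at [1.229, 0.468, -0.012, 1.603, 0.006, 1.071, -0.056], TCP at [191.301, -621.219, 214.592] pointing down, gripper open.
Joint ranges: [-2.53, 2.53], [-0.31, 2.02], [-1.57, 1.55], [0.28, 2.44], [-1.29, 4.43], [0.15, 1.84], [-2.92, 2.92]. Speed limits (rad/s): [2.57, 2.57, 3.14, 3.14, 3.14, 3.14, 3.14].

INTERFACE

Orientations are given as a unit quaternion [x, y, z, w].
In Python, from rig import env gives the robot as it stands.
- The arm moves only by the shell command python3 -m handwheel 'ROWS'. ROWS is JSON, a list of rows, each an object with "linear": the shift along the world's x, y, z in mm, a list of three; "dr": the turn, a rotation vector about the world's x, y, z in rad, a list of three; "hand": the opening, from -1 (shut) to 1 (fully open). In form: [{"linear": [dx, dy, dz], "dr": [wx, wy, wz], "hand": hand}, ...]. A call has 1 to 5 rows; each row shifts and turns the commanded pose from where the row before left it; what a row does not reach is not made up. A row lasts 1/8 s, in which the tool goes at most 62.5 mm and 10.7 degrees, less where a joint would pass 70% of its speed; a pose out of reach is approached as far as the arm can. A call is refused whole if a number of a shift passes 62.5 or a number of a turn 0.188, either way. A call with a gripper value outside its range is refused whole. The fingers move at their own pace and stop on an object; the grip force is fixed at half the most. Time passes only in rows, so rows that do not move let the fingers close. It gives the time, the measured TCP pose, the force, the opening and the grip force at its end, in the units of the state.
- env.observe(): the state, without advancing time (a new reading comes with each control period).
- env.read_camera(name): name is "scene" or "top" or "wrist"; returns a dict with "color" (420x560x3 uint8, blue, green, red), "depth" (420x560 float32, mm along the optical axis (not along the pixel's ray), 0 where there is no reading), "fov_y" (degrees; the focal length in pixels is half the picture's height over the tangent of half this angle, whatever the lens; pixels are square), "cx", "cy" (the principal point, pixels), "R" (3x3) and "t" (3): a world point X has camera coordinates R X + t; the wrist camera has in their place "mount" (4x4, takes a point from camera to tool coordinates, whose origin is the TCP and whose axes are the flange's). Camera axes: x right, y down, z forward; pixel columns grow to the right and rows downward; lengths in mm; the calibration is good to about 2 mm. A picture is of the moment at which its call begins: read the wrist's pose just before it.
- env.finish_job(): hands the job in; it is judged then, once.
The state is a dict: "time_s": time; "q": joint angles; "qvel": joint speeds; "joint_torque": joint torques, N m; "tcp_pos": TCP position; "eef_rot": TCP orientation; "wrist_force": force on the tool from outside, world axes, zero at the start; "moment": the same for the moment, N m; "grip_width": finger opening in mm; "finger_force": force on a finger pad.
Only numpy, scipy, OpenCV 4.12 (cv2) and the standard library are available. Lean on these libraries where they do the work, as an engineer would, in place of code of your own. Each camera call takes 0.05 s, during which the arm holds its last target. There are 200 camera calls.

TASK

The florentines on the marble slab lie chocolate side up: turn them over with the wire turner, letting them slide through it from its feed tray, and move them from its outlet into the empty cake tin standing in front, so that all of them lie flat in the tin with the almond side up. Then put the lid on that tin and press it down firmly until it sits level all round. Leave the bowl, the sifter, the spare tin and the scraper where they are.

Things in the scene. Friction and masses are not known exactly. Their poses are not given: they have to be found in the camera images.
- florentine1: Florentine: rigid round biscuit, 46 mm across, 10 mm thick, 18 g; one face dark smooth chocolate, the other golden with flaked almonds. Origin at the centre of the almond face; z points through the biscuit and out of the chocolate face, 10 mm along z. Starts on the marble slab (12 mm thick), chocolate side up. May be absent (None from the start).
- florentine2: Another florentine, like florentine1. May be absent.
- florentine3: Another florentine, like florentine1. May be absent.
- florentine4: Another florentine, like florentine1. May be absent.
- turner: Fixed stainless turner: a sloping feed tray, a slot of polished 5 mm wires that twists half a turn on its way down, two outlet wires. Origin on the counter under its middle; z up, y horizontal the way the biscuits travel (down), x across. A florentine let go on the tray slides through by itself and rests turned over at point rest in 1.5 s. One at a time: clear the rest first. 260 mm high.
- feed (a point): Where a florentine is let go, level or lying on the sheet, on the feed tray; point on the sheet's surface, axes as the turner's. The sheet falls 28 degrees towards +y. It is 126 mm wide with 7 mm lips at the sides and a 14 mm lip 43 mm up the slope; 16 mm guides narrow from x = +-62 mm here to +-26 mm at the slot, 55 mm down the slope; the slot's upper wires begin 33 mm down, 40 mm over the sheet.
- rest (a point): Where a turned florentine ends up (to 7 mm): on two wires that fall 14 degrees towards +y, here 19 mm apart, and end in two 20 mm upturned stops 19 mm beyond this point at x = +-18 mm. Point on the wires' top; 43 mm over the counter; axes as the turner's. The biscuit overhangs the wires and is free at both sides in x; side wires (x = +-28 mm) end 35 mm before this point.
- tin: The round aluminium cake tin to be filled, the nearer of the two equal tins, loose, empty at the start. 168 mm across its rolled rim (8 mm thick bead), 40 mm high, floor 3 mm thick, clear mouth 152 mm, 0.3 kg. Origin at the centre of its underside, z up.
- lid: The tin's flat aluminium lid, loose on the counter, knob up: a plate 176 mm across and 4 mm thick with a plug below, 145 mm across (tapered to 138 mm), 10 mm deep, that enters the tin's mouth; the plate then lies on the rim. 0.24 kg. Origin at the centre of the plug's underside: 30 mm above the tin's underside when home; z up through the knob.
- lid_knob (a point): Grip point on the lid's beech knob (upright cylinder, 24 mm diameter, from 14 to 48 mm above the lid's origin): on its axis, 36 mm above the lid's origin.
- bowl: Bystander: glass mixing bowl, 190 mm across, 90 mm high, at the far left. Origin at the centre of its underside.
- sifter: Bystander: stainless crank sifter, 104 mm across, 100 mm high, at the far side behind the turner. Origin at the centre of its underside.
- spare_tin: Bystander: the second cake tin, like the first, at the far right. Origin at the centre of its underside.
- scraper: Bystander: scraper with yellow silicone blade and beech handle, 210 mm long, lying flat at the left. Origin where blade and handle meet, on the underside.
Not all that is in view belongs to the job. What is shaped like the florentine3 but blue or pink is not meant.

How it is judged (in metres and radians):
On the way, in this order (a step that is already met when the one before it is completed fails the run):
1. a florentine has come through the turner and lies almond side up on its outlet wires (((distance between florentine1 and rest below 0.035 m and angle between florentine1's own z axis and vertical above 2.75 rad) or (distance between florentine2 and rest below 0.035 m and angle between florentine2's own z axis and vertical above 2.75 rad) or (distance between florentine3 and rest below 0.035 m and angle between florentine3's own z axis and vertical above 2.75 rad) or (distance between florentine4 and rest below 0.035 m and angle between florentine4's own z axis and vertical above 2.75 rad))), for 0.1 s.
2. every florentine lies almond side up in the tin (horizontal distance between each of florentine1, florentine2, florentine3, florentine4 and tin below 0.06 m and z of florentine1 in the frame of tin between 0 and 0.03 m and angle between each of florentine1, florentine2, florentine3, florentine4's own z axis and vertical above 2.75 rad and z of florentine2 in the frame of tin between 0 and 0.03 m and z of florentine3 in the frame of tin between 0 and 0.03 m and z of florentine4 in the frame of tin between 0 and 0.03 m), for 0.3 s.
3. the lid is on the tin, level, and is pressed down on its rim (horizontal distance between lid and tin below 0.007 m and z of lid in the frame of tin between 0.027 and 0.0325 m and angle between lid's own z axis and vertical below 0.035 rad and contact force between lid and tin above 6 N), for 0.1 s.
At the end, for the whole second after the job is handed in: Every florentine lies in the tin (centre within 60 mm of its axis), almond side up, within 22 degrees of flat; the lid is home on the tin: centred to 7 mm, no more than 2.5 mm high, level to 2 degrees; the tin stands upright on the counter; tin and lid are at rest (all of step 2 and horizontal distance between lid and tin below 0.007 m and z of lid in the frame of tin between 0.027 and 0.0325 m and angle between lid's own z axis and vertical below 0.035 rad and angle between tin's own z axis and vertical below 0.05 rad and height (world z) of tin below 0.01 m and linear speed of each of lid, tin below 0.02 m/s); the robot touches nothing.
It fails at once if the bowl is pushed more than 40 mm from its place (distance of bowl from where it was at the start of the episode above 0.04 m).
It fails at once if the sifter is pushed more than 40 mm from its place (distance of sifter from where it was at the start of the episode above 0.04 m).
It fails at once if the spare tin is pushed more than 40 mm from its place (distance of spare_tin from where it was at the start of the episode above 0.04 m).
It fails at once if the scraper is pushed more than 40 mm from its place (distance of scraper from where it was at the start of the episode above 0.04 m).
Of florentine1, florentine2, florentine3, florentine4 only 3 to 4 are there at a start; the rules pass over those that are not, and their reading is None.
At some moment in a run one of lid, tin may be knocked a few centimetres aside while the robot is not near it.
Once in a run the grip may slacken for a moment while it holds something.
It also fails if it takes over 210 s, if anything falls off the work surface, if the arm or the gripper's body presses on something with over 40 N, if the wrist force passes 120 N, or if a joint passes its speed limit or range.

## Working session

There is one attempt and no reset: what is moved stays moved. The work goes in short steps, Python scripts to look and compute and a shell command to move; the robot and the scene stay as the last step left them, time stands still between calls to the robot, and variables do not carry over. Pictures are saved under pics/ and viewed, at most 17 in all, crops included, and the job is handed in when it is done.

```bash
ls; mkdir -p pics; cat > h.py <<'E'
import numpy as np, cv2
from rig import env
def foc(c): return c["color"].shape[0]/2/np.tan(np.radians(c["fov_y"])/2)
def pose(c,s=None):
    """camera->world 4x4"""
    T=np.eye(4)
    if "R" in c and c["R"] is not None and "mount" not in c:
        R=np.array(c["R"]);T[:3,:3]=R.T;T[:3,3]=-R.T@np.array(c["t"]);return T
    from scipy.spatial.transform import Rotation as Ro
    T[:3,:3]=Ro.from_quat(s["eef_rot"]).as_matrix();T[:3,3]=s["tcp_pos"]
    return T@np.array(c["mount"])
def ray(c,u,v,z,s=None):
    T=pose(c,s);f=foc(c);d=T[:3,:3]@np.array([(u-c["cx"])/f,(v-c["cy"])/f,1.]);o=T[:3,3]
    return o+d*(z-o[2])/d[2]
def cloud(c,s=None):
    T=pose(c,s);f=foc(c);D=c["depth"];v,u=np.mgrid[:D.shape[0],:D.shape[1]]
    P=np.stack([(u-c["cx"])/f*D,(v-c["cy"])/f*D,D],-1)
    return P@T[:3,:3].T+T[:3,3]
def grab(name,file=None):
    s=env.observe();c=env.read_camera(name)
    if file: cv2.imwrite("pics/"+file,c["color"])
    return c,s
E
python3 - <<'E'
from h import *
for n in("scene","top"):
    c,s=grab(n,n+"0.png"); print({k:v for k,v in c.items() if k not in("color","depth")})
    import pickle; pickle.dump(c,open(n+"0.pkl","wb"))
print(s)
E
```

```text
pics
{'fov_y': 54.22435495431971, 'cx': 276.8293248982879, 'cy': 212.0023994742904, 'R': array([[ 0.49394397,  0.86948298, -0.00432568],
       [ 0.48046563, -0.27708703, -0.83209107],
       [-0.72468761,  0.40892803, -0.55462215]]), 't': array([-264.87203287, -186.12386536, 2045.97416514])}
{'fov_y': 52.60953366329694, 'cx': 268.5916449246095, 'cy': 201.741049735146, 'R': array([[-0.00418414, -0.99992438,  0.01156436],
       [-0.99711095,  0.00329471, -0.07588735],
       [ 0.07584351, -0.01184847, -0.99704933]]), 't': array([ -47.91521034,  591.22824902, 1302.03807859])}
{'time_s': 0.05, 'q': array([ 1.22897219,  0.46834376, -0.01161197,  1.60358958,  0.00600606,
        1.07142908, -0.05626125]), 'qvel': array([ 0.00278105, -0.00215181,  0.00233249, -0.00054864,  0.00032775,
        0.00136415,  0.00099068]), 'joint_torque': array([ 9.34576856e-04, -5.22121668e+01, -1.26725418e-02, -2.44643587e+01,
       -5.69568446e-02,  1.39456743e-02,  3.08444044e-05]), 'tcp_pos': array([ 191.12535532, -620.66434486,  213.67614559]), 'eef_rot': array([ 9.88859460e-01,  1.48849640e-01, -1.89880872e-04, -8.46606977e-04]), 'wrist_force': array([ 0.24584425,  0.16933071, -0.1918656 ]), 'moment': array([-0.02177173,  0.05692552, -0.01556541]), 'finger_force': 0.0, 'grip_width': 91.89093566025046}
```

View pics/top0.png

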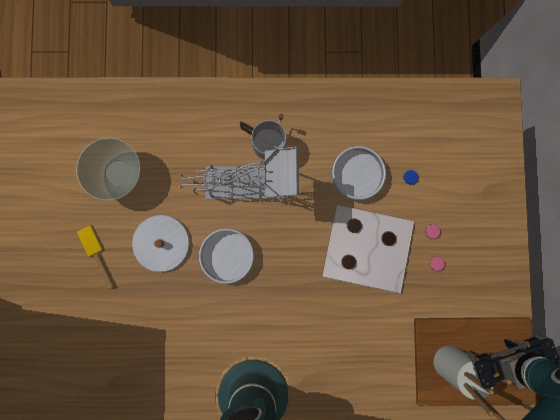

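View pics/scene0.png

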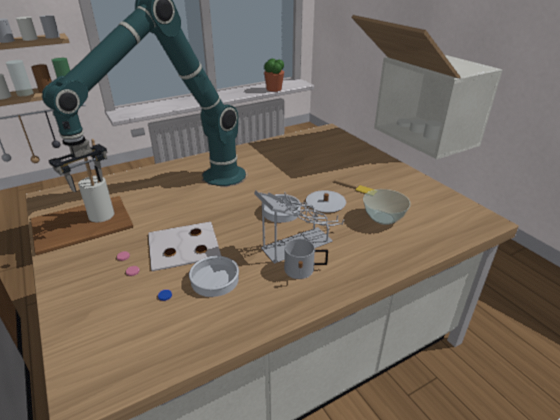

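The top view shows three dark florentines on the slab at (355,226), (389,239) and (349,262). The blue disc (411,177) and the pink ones (433,231) and (437,264) are decoys. The tin to fill is the one nearer the robot at (227,256), and the spare tin is at (359,173). The lid is at (160,243). The turner's feed tray is at (281,172) and its outlet at about (190,182).

```bash
cat >> h.py <<'E'
def flor(c,z=22,s=None,roi=None):
    """dark biscuits -> world centres"""
    hsv=cv2.cvtColor(c["color"],cv2.COLOR_BGR2HSV);m=(hsv[...,2]<75).astype(np.uint8)
    if roi is not None:
        k=np.zeros_like(m);k[roi[1]:roi[3],roi[0]:roi[2]]=1;m*=k
    n,l,st,ce=cv2.connectedComponentsWithStats(m)
    return [(ce[i].round(1),st[i,4],ray(c,*ce[i],z,s).round(1)) for i in range(1,n) if st[i,4]>100]
E
python3 - <<'E'
from h import *
import pickle
c=pickle.load(open("top0.pkl","rb")); P=cloud(c)
for r in flor(c,roi=(325,208,412,290)): print(r)
def rim(u,v,r,zlo,zhi):
    w=ray(c,u,v,40); m=(np.hypot(P[...,0]-w[0],P[...,1]-w[1])<r)&(P[...,2]>zlo)&(P[...,2]<zhi)
    (x,y),R=cv2.minEnclosingCircle(P[m][:,:2].astype(np.float32)); print(u,v,"circ",x,y,R,P[m][:,2].mean(),m.sum())
rim(227,256,110,34,48); rim(359,173,110,34,48); rim(160,243,110,8,20); rim(160,243,60,40,60); rim(108,170,130,80,100)
# turner cloud
m=np.zeros(P.shape[:2],bool); m[135:215,170:320]=1
m&=(P[...,2]>30)&(P[...,2]<300)
hs=cv2.cvtColor(c["color"],cv2.COLOR_BGR2HSV)
Q=P[m]; 
t=np.zeros_like(m); t[152:192,270:296]=1; t&=(P[...,2]>120)
A=P[t]; X=np.c_[A[:,:2],np.ones(len(A))]
for _ in range(5):
    k=np.linalg.lstsq(X,A[:,2],rcond=None)[0]; r=abs(X@k-A[:,2]); g=r<4; A=A[g];X=X[g]
n=np.array([-k[0],-k[1],1]);n/=np.linalg.norm(n);print("plane",k,len(A),"tilt",np.degrees(np.arccos(n[2])),"downdir",np.degrees(np.arctan2(-k[1],-k[0])))
print(A.min(0),A.max(0))
im=cv2.resize(c["color"][130:220,170:330],None,fx=5,fy=5,interpolation=cv2.INTER_CUBIC)
cv2.imwrite("pics/turn_top.png",im)
E
```

```text
(array([354.1, 225.3]), np.int32(154), array([ 516.5, -316.2,   22. ]))
(array([388.6, 238.4]), np.int32(154), array([ 475.6, -422.8,   22. ]))
(array([348.5, 261.8]), np.int32(151), array([ 404.1, -296.7,   22. ]))
227 256 circ 426.65203857421875 81.04613494873047 83.83853149414062 40.23918956599244 432
359 173 circ 680.9068603515625 -329.79632568359375 84.1240463256836 40.024260388454934 409
160 243 circ 460.85858154296875 274.9107666015625 103.394287109375 15.09872620649748 2339
160 243 circ 465.1272888183594 287.1175537109375 12.018590927124023 48.34173087015282 50
108 170 circ 687.0234375 426.7947082519531 95.05516815185547 88.34073604570854 486
plane [-2.96948620e-01 -2.79147964e-01  3.95749372e+02] 113 tilt 22.173657831308077 downdir 43.2301959458976
[ 631.26753666 -117.08861597  205.04857848] [693.16138668 -52.19814748 240.9410502 ]
```

View pics/turn_top.png

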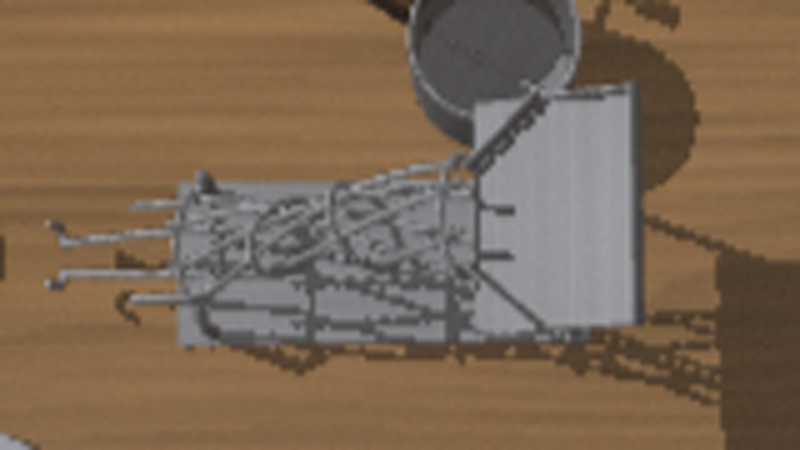

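```bash
python3 - <<'E'
from h import *
import pickle
c=pickle.load(open("top0.pkl","rb")); P=cloud(c)
np.set_printoptions(suppress=True,linewidth=200)
for v in (152,158,164,170,176,182,188,192): print(v,P[v,264:300:3].round(0)[:,2], P[v,264,:2].round(), P[v,297,:2].round())
A=P[156:188,276:294].reshape(-1,3);A=A[(A[:,2]>150)]
med=np.ones(len(A),bool)
for t in (40,15,8,4,4,4):
    X=np.c_[A,][:, :2];X=np.c_[X,np.ones(len(X))]
    k=np.linalg.lstsq(X[med],A[med,2],rcond=None)[0]; med=abs(X@k-A[:,2])<t
print(k,med.sum(),len(A),np.degrees(np.arctan(np.hypot(k[0],k[1]))),np.degrees(np.arctan2(-k[1],-k[0])))
# outlet wire pts
for (a,b) in ((60,241),(180,231),(60,273),(180,270),(52,225),(52,285),(135,206),(135,299)):
    u,v=170+a/5,130+b/5; print(a,b,ray(c,u,v,43).round(1))
for (a,b) in ((633,85),(640,325)): print(ray(c,170+a/5,130+b/5,260).round(1))
for (a,b) in ((477,100),(477,325)): print(ray(c,170+a/5,130+b/5,203).round(1))
for (a,b) in ((180,182),(180,345)): print(ray(c,170+a/5,130+b/5,3).round(1))
E
```

```text
152 [  8. 199. 205. 224. 214. 218. 222. 227. 230. 231. 239. 245.] [751. -36.] [ 705. -122.]
158 [ 26. 218. 206. 211. 212. 221. 221. 230. 228. 236. 241. 248.] [728. -36.] [ 688. -122.]
164 [199. 201. 204. 213. 217. 215. 221. 226. 232. 236. 239. 253.] [681. -36.] [ 672. -122.]
170 [  3. 202. 211. 209. 212. 217. 223. 223. 230. 237. 236. 247.] [694. -36.] [ 657. -122.]
176 [  5. 202. 205. 213. 206. 221. 219. 225. 229. 229. 236. 251.] [674. -36.] [ 640. -121.]
182 [  7. 197. 202. 208. 213. 217. 224. 226. 232. 235. 236. 252.] [655. -36.] [ 625. -121.]
188 [  7. 200. 216. 209. 213. 220. 221. 226. 228. 236. 237. 254.] [636. -36.] [ 609. -121.]
192 [  8. 199. 210. 227. 211. 216. 221. 225. 226. 235. 237. 252.] [623. -36.] [ 599. -121.]
[  0.00012365  -0.53998843 176.81334475] 536 576 28.368533499535413 90.01312011449876
60 241 [663.  216.2  43. ]
180 231 [669.  142.5  43. ]
60 273 [643.2 216.   43. ]
180 270 [644.9 142.4  43. ]
52 225 [672.9 221.2  43. ]
52 285 [635.8 220.8  43. ]
135 206 [684.6 170.3  43. ]
135 299 [627.  169.8  43. ]
[ 714.7 -120.3  260. ]
[ 590.1 -122.8  260. ]
[718.4 -39.9 203. ]
[595.6 -39.5 203. ]
[705.9 148.2   3. ]
[601.9 147.5   3. ]
```

```bash
python3 -c "
from h import *
c,s=grab('wrist'); print(np.round(c['mount'],3),c['fov_y'])"
python3 -m handwheel '[{"linear":[50,0,30],"dr":[0,0,0],"hand":1},{"linear":[55,20,0],"dr":[0,0,0.1],"hand":1},{"linear":[55,40,0],"dr":[0,0,0.18],"hand":1},{"linear":[50,40,0],"dr":[0,0,0.18],"hand":1},{"linear":[40,40,0],"dr":[0,0,0.18],"hand":1}]'
python3 -m handwheel '[{"linear":[34,40,0],"dr":[0,0,0.18],"hand":1},{"linear":[0,18,-20],"dr":[0,0,0.18],"hand":1},{"linear":[0,0,-40],"dr":[0,0,0.18],"hand":1},{"linear":[0,0,-40],"dr":[0,0,0.09],"hand":1},{"linear":[0,0,0],"dr":[0,0,0],"hand":1}]'
```

```text
[[ 1.00000e-03 -9.54000e-01 -2.98000e-01  8.31570e+01]
 [ 1.00000e+00 -0.00000e+00  3.00000e-03  1.68000e-01]
 [-3.00000e-03 -2.98000e-01  9.54000e-01 -1.70318e+02]
 [ 0.00000e+00  0.00000e+00  0.00000e+00  1.00000e+00]] 60.802556740691394
time_s: 0.78
tcp_pos: [437.5, -483.5, 244.2]
eef_rot: [0.89, 0.455, 0.0, -0.0]
wrist_force: [0.7, -0.8, 0.5]
grip_width: 92.0
finger_force: 0.0
time_s: 1.4
tcp_pos: [467.5, -426.0, 141.3]
eef_rot: [0.708, 0.706, -0.0, -0.004]
wrist_force: [-0.4, -0.2, 0.3]
grip_width: 92.2
finger_force: 0.0
```

```bash
python3 - <<'E'
from h import *
c,s=grab("wrist","w1.png"); print(s["tcp_pos"].round(1))
for r in flor(c,22,s): print(r)
E
```

```text
[ 467.5 -426.   141.3]
(array([201.9,  37.2]), np.int32(2981), array([ 404.2, -298.8,   22. ]))
(array([351.7,  65. ]), np.int32(2836), array([ 515.7, -318.2,   22. ]))
(array([463. , 126.3]), np.int32(1003), array([ 605.8, -363.5,   22. ]))
(array([297.4, 200.9]), np.int32(2011), array([ 475.5, -424.5,   22. ]))
(array([279.4, 356.7]), np.int32(30431), array([ 459.2, -581.8,   22. ]))
(array([479.3, 277.8]), np.int32(114), array([ 639.5, -496.4,   22. ]))
```

View pics/w1.png

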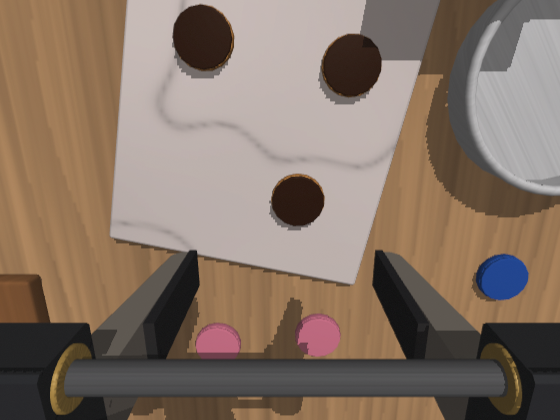

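The wrist view shows three dark chocolate biscuits on the slab at (298,201), (352,65) and (202,37), which agrees with the top view. The pink (218,343), (318,335) and blue (502,277) discs are decoys. Picking the one at (298,201).

```bash

python3 -m handwheel '[{"linear":[8,1.5,-60],"dr":[0,0,0],"hand":1},{"linear":[0,0,-45],"dr":[0,0,0],"hand":0.3},{"linear":[0,0,-21],"dr":[0,0,0],"hand":0.3},{"linear":[0,0,0],"dr":[0,0,0],"hand":0.3},{"linear":[0,0,0],"dr":[0,0,0],"hand":-1}]'
python3 -m handwheel '[{"linear":[0,0,0],"dr":[0,0,0],"hand":-1},{"linear":[0,0,0],"dr":[0,0,0],"hand":-1},{"linear":[0,0,0],"dr":[0,0,0],"hand":-1}]'
```

```text
time_s: 2.08
tcp_pos: [479.2, -427.1, 21.0]
eef_rot: [0.708, 0.706, 0.0, 0.002]
wrist_force: [-0.2, -0.2, 0.9]
grip_width: 54.0
finger_force: 0.0
time_s: 2.45
tcp_pos: [478.8, -427.0, 20.7]
eef_rot: [0.708, 0.706, 0.0, 0.002]
wrist_force: [-1.3, 0.7, 7.0]
grip_width: 42.7
finger_force: 30.0
```

```bash

python3 -m handwheel '[{"linear":[0,0,0],"dr":[0,0,0],"hand":0.3},{"linear":[0,0,0],"dr":[0,0,0],"hand":0.3},{"linear":[0,0,0],"dr":[0,0,0],"hand":0.3}]'
python3 - <<'E'
from h import *
c,s=grab("wrist","w2.png"); print(s["tcp_pos"].round(1),s["wrist_force"])
for r in flor(c,22,s): print(r)
E
```

```text
time_s: 2.82
tcp_pos: [477.4, -425.8, 18.4]
eef_rot: [0.708, 0.706, -0.0, -0.0]
wrist_force: [0.5, -1.7, -0.8]
grip_width: 59.6
finger_force: 0.0
[ 477.4 -425.8   18.4] [ 0.48831119 -1.73937863 -0.78076528]
(array([116.2,  19.9]), np.int32(3858), array([ 405.4, -310.7,   22. ]))
(array([377.3,  43.1]), np.int32(8251), array([ 515.3, -319.7,   22. ]))
(array([548.2, 105.1]), np.int32(3466), array([ 593.7, -345.2,   22. ]))
(array([288. , 264.4]), np.int32(5145), array([ 477.3, -423.5,   22. ]))
(array([284.2, 365.5]), np.int32(40749), array([ 475.2, -486.4,   22. ]))
```

View pics/w2.png

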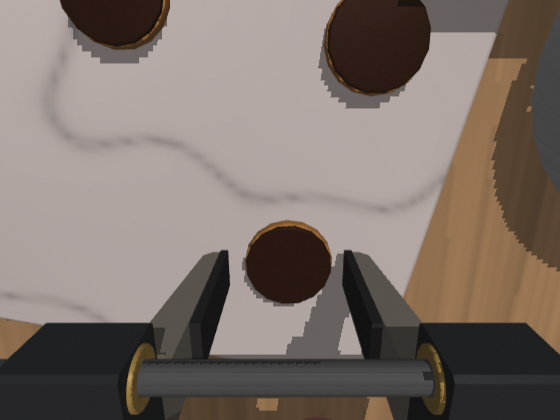

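The biscuit lies centred between the fingertips at (288,262), but the fingers were too high. Lowering and regripping.

```bash

python3 -m handwheel '[{"linear":[0,2,-4],"dr":[0,0,0],"hand":0.3},{"linear":[0,0,0],"dr":[0,0,0],"hand":0.3}]'
python3 -m handwheel '[{"linear":[0,0,0],"dr":[0,0,0],"hand":-1},{"linear":[0,0,0],"dr":[0,0,0],"hand":-1},{"linear":[0,0,0],"dr":[0,0,0],"hand":-1},{"linear":[0,0,0],"dr":[0,0,0],"hand":-1}]'
```

```text
time_s: 3.12
tcp_pos: [477.4, -423.3, 14.0]
eef_rot: [0.708, 0.706, 0.0, -0.001]
wrist_force: [-0.4, -0.7, 0.3]
grip_width: 59.9
finger_force: 0.0
time_s: 3.62
tcp_pos: [477.6, -423.9, 14.6]
eef_rot: [0.708, 0.706, -0.0, 0.0]
wrist_force: [-0.6, 0.0, -0.7]
grip_width: 44.9
finger_force: 30.0
```

```bash

python3 -m handwheel '[{"linear":[0,0,40],"dr":[0,0,0],"hand":-1},{"linear":[0,20,55],"dr":[0,0,0],"hand":-1},{"linear":[20,45,55],"dr":[0,0,0],"hand":-1},{"linear":[30,50,50],"dr":[0,0,0],"hand":-1},{"linear":[30,50,50],"dr":[0,0,0],"hand":-1}]'
python3 -m handwheel '[{"linear":[30,55,30],"dr":[0,0,0],"hand":-1},{"linear":[30,55,0],"dr":[0,0,0],"hand":-1},{"linear":[30,50,0],"dr":[0,0,0],"hand":-1},{"linear":[7,14,0],"dr":[0,0,0],"hand":-1},{"linear":[0,0,0],"dr":[0,0,0],"hand":-1}]'
python3 - <<'E'
from h import *
c,s=grab("wrist","w3.png"); print(s["tcp_pos"].round(1),s["eef_rot"].round(3))
E
```

```text
time_s: 4.25
tcp_pos: [543.8, -283.3, 239.3]
eef_rot: [0.708, 0.706, 0.0, 0.0]
wrist_force: [1.0, -1.4, -0.5]
grip_width: 45.1
finger_force: 30.0
time_s: 4.88
tcp_pos: [637.3, -115.2, 264.2]
eef_rot: [0.707, 0.707, -0.0, -0.0]
wrist_force: [0.0, -1.2, 0.9]
grip_width: 45.0
finger_force: 30.0
[ 637.3 -115.2  264.2] [ 0.707  0.707 -0.    -0.   ]
```

View pics/w3.png

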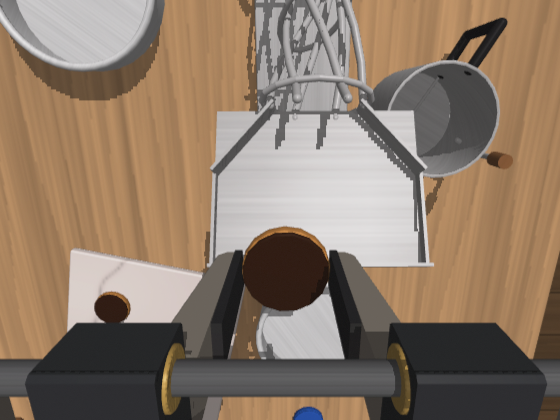

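The view shows the biscuit held at (286,268) and the feed tray ahead with its centre column at about 318. Moving over it.

```bash

python3 -m handwheel '[{"linear":[16,30,4],"dr":[0,0,0],"hand":-1},{"linear":[0,0,0],"dr":[0,0,0],"hand":-1},{"linear":[0,0,-14],"dr":[0,0,0],"hand":-1},{"linear":[0,0,0],"dr":[0,0,0],"hand":-1}]'
python3 - <<'E'
from h import *
c,s=grab("wrist","w4.png"); print(s["tcp_pos"].round(1))
E
```

```text
time_s: 5.42
tcp_pos: [651.7, -88.6, 252.4]
eef_rot: [0.709, 0.705, -0.002, -0.001]
wrist_force: [-0.1, -0.1, -0.8]
grip_width: 44.6
finger_force: 30.0
[651.7 -88.6 252.4]
```

View pics/w4.png

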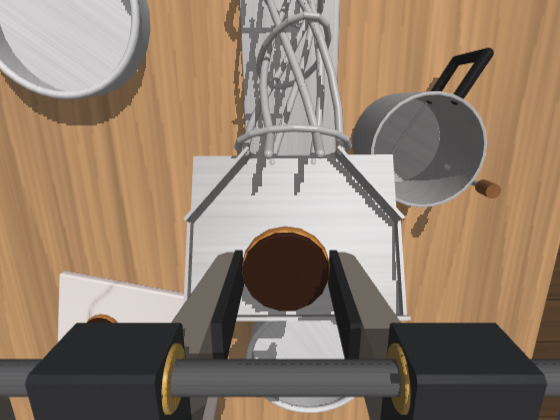

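```bash

python3 -m handwheel '[{"linear":[3,4,-8],"dr":[0,0,0],"hand":-1},{"linear":[0,0,-3],"dr":[0,0,0],"hand":-1},{"linear":[0,0,0],"dr":[0,0,0],"hand":-1}]'
```

```text
time_s: 5.85
tcp_pos: [656.2, -82.0, 243.1]
eef_rot: [0.708, 0.706, -0.0, -0.0]
wrist_force: [0.0, 0.3, -0.6]
grip_width: 44.6
finger_force: 30.0
```

```bash

python3 -m handwheel '[{"linear":[-1,-2,-4],"dr":[0,0,0],"hand":-1},{"linear":[0,0,0],"dr":[0,0,0],"hand":-1},{"linear":[0,0,0],"dr":[0,0,0],"hand":0.4},{"linear":[0,0,0],"dr":[0,0,0],"hand":0.4},{"linear":[0,0,20],"dr":[0,0,0],"hand":0.4}]'
python3 -m handwheel '[{"linear":[0,0,50],"dr":[0,0,0],"hand":0.3},{"linear":[0,30,40],"dr":[0,0,0],"hand":0.3},{"linear":[0,55,20],"dr":[0,0,0],"hand":0.3},{"linear":[0,58,0],"dr":[0,0,0],"hand":0.3},{"linear":[0,58,0],"dr":[0,0,0],"hand":0.3}]'
python3 -m handwheel '[{"linear":[0,58,0],"dr":[0,0,0],"hand":0.3},{"linear":[0,30,-50],"dr":[0,0,0],"hand":0.3},{"linear":[0,0,-50],"dr":[0,0,0],"hand":0.3},{"linear":[0,0,0],"dr":[0,0,0],"hand":0.3}]'
python3 - <<'E'
from h import *
c,s=grab("wrist","w5.png"); print(s["tcp_pos"].round(1),s["time_s"])
E
```

```text
time_s: 6.48
tcp_pos: [654.4, -84.1, 258.8]
eef_rot: [0.708, 0.706, -0.001, -0.001]
wrist_force: [0.0, 0.5, -0.4]
grip_width: 64.2
finger_force: 0.0
time_s: 7.1
tcp_pos: [655.5, 118.6, 372.0]
eef_rot: [0.708, 0.706, 0.001, 0.001]
wrist_force: [0.5, 0.4, -0.1]
grip_width: 60.1
finger_force: 0.0
time_s: 7.6
tcp_pos: [653.6, 204.1, 266.8]
eef_rot: [0.708, 0.707, -0.003, -0.001]
wrist_force: [-0.2, 0.2, 1.0]
grip_width: 59.6
finger_force: 0.0
[653.6 204.1 266.8] 7.6
```

View pics/w5.png

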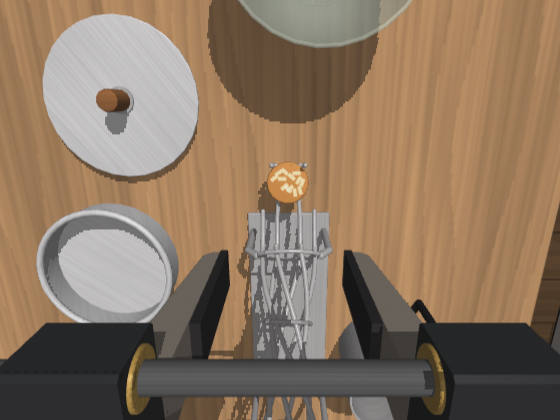

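The biscuit came through and lies almond side up on the outlet wires at (288,183), against the two stops at (272,166) and (304,166). Tin and lid are in view too, at (108,265) and (120,95).

```bash
cat >> h.py <<'E'
def gold(c,z,s,roi=None):
    h=cv2.cvtColor(c["color"],cv2.COLOR_BGR2HSV);m=((h[...,1]>150)&(h[...,2]>150)).astype(np.uint8)
    if roi is not None:
        k=np.zeros_like(m);k[roi[1]:roi[3],roi[0]:roi[2]]=1;m*=k
    m=cv2.morphologyEx(m,cv2.MORPH_CLOSE,np.ones((9,9)))
    n,l,st,ce=cv2.connectedComponentsWithStats(m)
    out=[]
    for i in range(1,n):
        if st[i,4]>200:
            q=np.argwhere(l==i)[:,::-1].astype(np.float32);(u,v),r=cv2.minEnclosingCircle(q)
            out.append(((round(u),round(v),round(r)),int(st[i,4]),ray(c,u,v,z,s).round(1)))
    return out
def rim(c,s,w,r,zlo,zhi):
    P=cloud(c,s);m=(c["depth"]>0)&(np.hypot(P[...,0]-w[0],P[...,1]-w[1])<r)&(P[...,2]>zlo)&(P[...,2]<zhi)
    q=P[m][:,:2].astype(np.float32);return np.round(cv2.minEnclosingCircle(q)[0],1),cv2.minEnclosingCircle(q)[1],np.median(P[m][:,2]).round(1)
E
python3 - <<'E'
from h import *
c,s=grab("wrist"); print(gold(c,50,s,(230,140,350,230)))
c,s=grab("top"); print(rim(c,s,(427,81),115,36,48),rim(c,s,(465,287),50,40,60)); print(gold(c,50,s,(165,165,215,200)))
E
```

```text
[((285, 182, 20), 1251, array([652.9, 198. ,  50. ]))]
(array([426.7,  80.6]), 83.70667266845703, np.float64(40.5)) (array([0., 0.]), 0.0, np.float64(nan))
[]
  return _methods._mean(a, axis=axis, dtype=dtype,
  ret = ret.dtype.type(ret / rcount)
```

```bash

python3 -m handwheel '[{"linear":[0,-6,-55],"dr":[0,0,0],"hand":0.4},{"linear":[0,0,-55],"dr":[0,0,0],"hand":0.4},{"linear":[0,0,-50],"dr":[0,0,0],"hand":0.4},{"linear":[0,0,-30],"dr":[0,0,0],"hand":0.4},{"linear":[0,0,0],"dr":[0,0,0],"hand":0.4}]'
python3 - <<'E'
from h import *
c,s=grab("wrist","w6.png"); print(s["tcp_pos"].round(1));print(gold(c,50,s))
E
```

```text
time_s: 8.38
tcp_pos: [655.8, 198.2, 79.7]
eef_rot: [0.708, 0.706, -0.0, -0.0]
wrist_force: [0.5, 0.1, 0.1]
grip_width: 64.4
finger_force: 0.0
[655.8 198.2  79.7]
[((283, 243, 38), 3937, array([652.8, 198.1,  50. ]))]
```

```bash

python3 -m handwheel '[{"linear":[-2,0,-25],"dr":[0,0,0],"hand":0.4},{"linear":[0,0,-12],"dr":[0,0,0],"hand":0.4},{"linear":[0,0,0],"dr":[0,0,0],"hand":0.4}]'
python3 -m handwheel '[{"linear":[0,0,0],"dr":[0,0,0],"hand":-1},{"linear":[0,0,0],"dr":[0,0,0],"hand":-1},{"linear":[0,0,0],"dr":[0,0,0],"hand":-1},{"linear":[0,0,0],"dr":[0,0,0],"hand":-1}]'
```

```text
time_s: 8.8
tcp_pos: [654.0, 198.9, 43.5]
eef_rot: [0.708, 0.706, 0.0, 0.0]
wrist_force: [0.0, 1.2, 0.5]
grip_width: 64.5
finger_force: 0.0
time_s: 9.3
tcp_pos: [654.0, 199.2, 43.4]
eef_rot: [0.708, 0.706, 0.001, 0.0]
wrist_force: [0.3, 0.3, 4.3]
grip_width: 44.7
finger_force: 30.0
```

```bash

python3 -m handwheel '[{"linear":[0,0,25],"dr":[0,0,0],"hand":-1},{"linear":[0,0,45],"dr":[0,0,0],"hand":-1},{"linear":[-30,0,20],"dr":[0,0,0],"hand":-1},{"linear":[-50,-15,0],"dr":[0,0,0],"hand":-1},{"linear":[-50,-20,0],"dr":[0,0,0],"hand":-1}]'
python3 -m handwheel '[{"linear":[-50,-20,0],"dr":[0,0,0],"hand":-1},{"linear":[-40,-15,0],"dr":[0,0,0],"hand":-1},{"linear":[-7,-2,0],"dr":[0,0,0],"hand":-1},{"linear":[0,0,0],"dr":[0,0,0],"hand":-1}]'
python3 - <<'E'
from h import *
c,s=grab("wrist","w7.png"); print(s["tcp_pos"].round(1))
try: print(rim(c,s,(427,81),115,36,48))
except Exception as e: print(e)
E
```

```text
time_s: 9.93
tcp_pos: [521.7, 164.0, 132.5]
eef_rot: [0.708, 0.707, 0.0, -0.0]
wrist_force: [-0.4, 0.1, -0.2]
grip_width: 45.0
finger_force: 30.0
time_s: 10.42
tcp_pos: [427.0, 127.0, 132.9]
eef_rot: [0.708, 0.706, 0.001, 0.0]
wrist_force: [0.3, -0.1, 0.0]
grip_width: 45.0
finger_force: 30.0
[427.  127.  132.9]
(array([425.2,  78.7]), 83.90017700195312, np.float64(39.8))
```

View pics/w7.png

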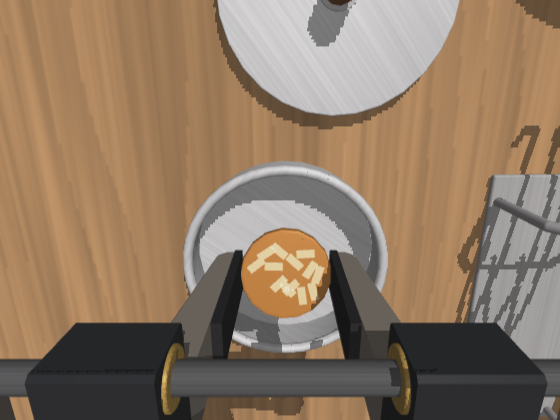

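The biscuit is held at (286,272), almond side up, over the tin, whose rim is centred near (286,257). Lowering it to the left part of the tin.

```bash

python3 -m handwheel '[{"linear":[-1,-2,-50],"dr":[0,0,0],"hand":-1},{"linear":[0,0,-40],"dr":[0,0,0],"hand":-1},{"linear":[0,0,0],"dr":[0,0,0],"hand":-1}]'
```

```text
time_s: 10.85
tcp_pos: [424.2, 125.1, 40.3]
eef_rot: [0.708, 0.707, -0.002, -0.002]
wrist_force: [0.3, -0.2, 0.1]
grip_width: 44.9
finger_force: 30.0
```

```bash

python3 -m handwheel '[{"linear":[0,0,-18],"dr":[0,0,0],"hand":-1},{"linear":[0,0,-9],"dr":[0,0,0],"hand":-1},{"linear":[0,0,0],"dr":[0,0,0],"hand":-1}]'
```

```text
time_s: 11.22
tcp_pos: [425.9, 125.3, 16.0]
eef_rot: [0.708, 0.706, 0.0, 0.0]
wrist_force: [0.4, 0.7, 0.2]
grip_width: 44.6
finger_force: 30.0
```

```bash

python3 -m handwheel '[{"linear":[0,0,-3],"dr":[0,0,0],"hand":-1},{"linear":[0,0,0],"dr":[0,0,0],"hand":0.15},{"linear":[0,0,0],"dr":[0,0,0],"hand":0.15},{"linear":[0,0,0],"dr":[0,0,0],"hand":0.15}]'
python3 -m handwheel '[{"linear":[0,0,25],"dr":[0,0,0],"hand":0.15},{"linear":[0,0,50],"dr":[0,0,0],"hand":0.3},{"linear":[0,-55,40],"dr":[0,0,0],"hand":0.3},{"linear":[0,-60,0],"dr":[0,0,0],"hand":0.3},{"linear":[0,-60,0],"dr":[0,0,0],"hand":0.3}]'
python3 -m handwheel '[{"linear":[20,-60,0],"dr":[0,0,0],"hand":0.3},{"linear":[30,-60,0],"dr":[0,0,0],"hand":0.3},{"linear":[30,-60,0],"dr":[0,0,0],"hand":0.3},{"linear":[10,-60,0],"dr":[0,0,0],"hand":0.3},{"linear":[0,-20,0],"dr":[0,0,0],"hand":0.3}]'
python3 - <<'E'
from h import *
c,s=grab("wrist","w8.png"); print(s["tcp_pos"].round(1));print(flor(c,22,s))
c,s=grab("top"); print(gold(c,13,s,(195,225,260,290)),rim(c,s,(427,81),115,36,48))
E
```

```text
time_s: 11.72
tcp_pos: [425.5, 124.9, 12.7]
eef_rot: [0.708, 0.706, 0.0, 0.0]
wrist_force: [0.2, 0.7, -0.9]
grip_width: 53.3
finger_force: 0.0
time_s: 12.35
tcp_pos: [425.6, -47.5, 125.2]
eef_rot: [0.708, 0.707, 0.001, 0.001]
wrist_force: [0.8, 0.3, -0.2]
grip_width: 59.7
finger_force: 0.0
time_s: 12.98
tcp_pos: [510.5, -301.1, 123.8]
eef_rot: [0.71, 0.705, -0.0, 0.0]
wrist_force: [-0.7, 0.8, -0.0]
grip_width: 59.9
finger_force: 0.0
[ 510.5 -301.1  123.8]
[(array([153.5, 205. ]), np.int32(2229), array([ 404.4, -297.9,   22. ])), (array([294.3, 227.2]), np.int32(2109), array([ 516.1, -317.4,   22. ])), (array([284. , 363.6]), np.int32(35421), array([ 506.7, -451.4,   22. ]))]
[] (array([426.6,  81.1]), 83.87309265136719, np.float64(40.7))
```

```bash

python3 -m handwheel '[{"linear":[5.5,-16.5,-30],"dr":[0,0,0],"hand":0.3},{"linear":[0,0,-40],"dr":[0,0,0],"hand":0.3},{"linear":[0,0,-25],"dr":[0,0,0],"hand":0.3},{"linear":[0,0,-8],"dr":[0,0,0],"hand":0.3},{"linear":[0,0,0],"dr":[0,0,0],"hand":0.3}]'
```

```text
time_s: 13.7
tcp_pos: [516.8, -311.6, 21.6]
eef_rot: [0.707, 0.707, 0.0, -0.0]
wrist_force: [1.6, 0.4, 0.8]
grip_width: 60.0
finger_force: 0.0
```

```bash

python3 -m handwheel '[{"linear":[0,-6,-5],"dr":[0,0,0],"hand":0.3},{"linear":[0,0,-2],"dr":[0,0,0],"hand":0.3},{"linear":[0,0,0],"dr":[0,0,0],"hand":0.3}]'
python3 -m handwheel '[{"linear":[0,0,0],"dr":[0,0,0],"hand":-1},{"linear":[0,0,0],"dr":[0,0,0],"hand":-1},{"linear":[0,0,0],"dr":[0,0,0],"hand":-1},{"linear":[0,0,0],"dr":[0,0,0],"hand":-1}]'
```

```text
time_s: 14.08
tcp_pos: [516.5, -319.5, 14.5]
eef_rot: [0.708, 0.706, 0.0, 0.0]
wrist_force: [1.0, -0.0, 0.5]
grip_width: 59.8
finger_force: 0.0
time_s: 14.58
tcp_pos: [516.6, -319.2, 14.4]
eef_rot: [0.708, 0.706, 0.0, 0.0]
wrist_force: [0.1, 0.3, 1.9]
grip_width: 44.5
finger_force: 30.0
```

```bash

python3 -m handwheel '[{"linear":[0,0,40],"dr":[0,0,0],"hand":-1},{"linear":[0,10,55],"dr":[0,0,0],"hand":-1},{"linear":[15,20,55],"dr":[0,0,0],"hand":-1},{"linear":[25,30,50],"dr":[0,0,0],"hand":-1},{"linear":[25,35,45],"dr":[0,0,0],"hand":-1}]'
python3 -m handwheel '[{"linear":[25,40,20],"dr":[0,0,0],"hand":-1},{"linear":[25,45,0],"dr":[0,0,0],"hand":-1},{"linear":[23,40,0],"dr":[0,0,0],"hand":-1},{"linear":[0,14,0],"dr":[0,0,0],"hand":-1},{"linear":[0,0,0],"dr":[0,0,0],"hand":-1}]'
```

```text
time_s: 15.2
tcp_pos: [581.5, -224.5, 260.6]
eef_rot: [0.708, 0.706, -0.0, 0.001]
wrist_force: [0.7, -0.2, -0.1]
grip_width: 45.3
finger_force: 30.0
time_s: 15.82
tcp_pos: [653.7, -84.9, 278.2]
eef_rot: [0.707, 0.707, -0.0, -0.0]
wrist_force: [-0.2, -0.3, 0.1]
grip_width: 44.7
finger_force: 30.0
```

```bash

python3 -m handwheel '[{"linear":[1,0,-28],"dr":[0,0,0],"hand":-1},{"linear":[0,0,-11],"dr":[0,0,0],"hand":-1},{"linear":[0,0,0],"dr":[0,0,0],"hand":-1},{"linear":[0,0,0],"dr":[0,0,0],"hand":-1}]'
```

```text
time_s: 16.32
tcp_pos: [655.5, -86.3, 240.5]
eef_rot: [0.708, 0.706, 0.0, 0.001]
wrist_force: [0.5, 0.1, 1.0]
grip_width: 44.6
finger_force: 30.0
```

```bash

python3 -m handwheel '[{"linear":[0,0,0],"dr":[0,0,0],"hand":0.4},{"linear":[0,0,0],"dr":[0,0,0],"hand":0.4},{"linear":[0,0,20],"dr":[0,0,0],"hand":0.4},{"linear":[0,0,50],"dr":[0,0,0],"hand":0.4},{"linear":[0,30,40],"dr":[0,0,0],"hand":0.4}]'
python3 -m handwheel '[{"linear":[0,55,20],"dr":[0,0,0],"hand":0.4},{"linear":[0,60,0],"dr":[0,0,0],"hand":0.4},{"linear":[0,60,0],"dr":[0,0,0],"hand":0.4},{"linear":[0,60,0],"dr":[0,0,0],"hand":0.4},{"linear":[0,20,-50],"dr":[0,0,0],"hand":0.4}]'
python3 -m handwheel '[{"linear":[0,0,-50],"dr":[0,0,0],"hand":0.4},{"linear":[0,0,-55],"dr":[0,0,0],"hand":0.4},{"linear":[0,0,-40],"dr":[0,0,0],"hand":0.4},{"linear":[0,0,0],"dr":[0,0,0],"hand":0.4}]'
python3 - <<'E'
from h import *
c,s=grab("wrist","w9.png"); print(s["tcp_pos"].round(1));print(gold(c,50,s))
E
```

```text
time_s: 16.95
tcp_pos: [655.6, -58.2, 352.8]
eef_rot: [0.71, 0.705, 0.0, 0.001]
wrist_force: [0.4, -0.3, 0.0]
grip_width: 64.2
finger_force: 0.0
time_s: 17.58
tcp_pos: [655.8, 206.5, 325.2]
eef_rot: [0.706, 0.709, 0.005, 0.001]
wrist_force: [-0.1, 0.0, -1.0]
grip_width: 64.4
finger_force: 0.0
time_s: 18.08
tcp_pos: [653.7, 198.5, 172.5]
eef_rot: [0.708, 0.706, -0.002, -0.001]
wrist_force: [-0.2, 0.8, 0.0]
grip_width: 64.4
finger_force: 0.0
[653.7 198.5 172.5]
[((289, 201, 27), 2103, array([654.6, 198.4,  50. ])), ((62, 262, 23), 944, array([450.1, 140.5,  50. ]))]
```

```bash

python3 -m handwheel '[{"linear":[1,0,-50],"dr":[0,0,0],"hand":0.4},{"linear":[0,0,-45],"dr":[0,0,0],"hand":0.4},{"linear":[0,0,-25],"dr":[0,0,0],"hand":0.4},{"linear":[0,0,0],"dr":[0,0,0],"hand":0.4}]'
```

```text
time_s: 18.62
tcp_pos: [656.8, 199.5, 55.6]
eef_rot: [0.708, 0.706, 0.0, 0.0]
wrist_force: [0.4, -0.6, 0.6]
grip_width: 64.2
finger_force: 0.0
```

```bash

python3 -m handwheel '[{"linear":[-2,0,-12],"dr":[0,0,0],"hand":0.4},{"linear":[0,0,0],"dr":[0,0,0],"hand":0.4},{"linear":[0,0,0],"dr":[0,0,0],"hand":-1},{"linear":[0,0,0],"dr":[0,0,0],"hand":-1},{"linear":[0,0,0],"dr":[0,0,0],"hand":-1}]'
python3 -m handwheel '[{"linear":[0,0,0],"dr":[0,0,0],"hand":-1},{"linear":[0,0,0],"dr":[0,0,0],"hand":-1}]'
```

```text
time_s: 19.25
tcp_pos: [654.5, 199.4, 43.1]
eef_rot: [0.708, 0.706, 0.0, 0.0]
wrist_force: [0.3, 0.8, 2.4]
grip_width: 45.4
finger_force: 30.0
time_s: 19.5
tcp_pos: [654.5, 199.5, 43.0]
eef_rot: [0.708, 0.706, 0.0, 0.0]
wrist_force: [0.6, 0.4, 3.4]
grip_width: 45.2
finger_force: 30.0
```

```bash

python3 -m handwheel '[{"linear":[0,0,25],"dr":[0,0,0],"hand":-1},{"linear":[0,0,45],"dr":[0,0,0],"hand":-1},{"linear":[-30,0,20],"dr":[0,0,0],"hand":-1},{"linear":[-45,-25,0],"dr":[0,0,0],"hand":-1},{"linear":[-50,-40,0],"dr":[0,0,0],"hand":-1}]'
python3 -m handwheel '[{"linear":[-50,-40,0],"dr":[0,0,0],"hand":-1},{"linear":[-40,-40,0],"dr":[0,0,0],"hand":-1},{"linear":[-14,-20,0],"dr":[0,0,0],"hand":-1},{"linear":[0,0,0],"dr":[0,0,0],"hand":-1}]'
python3 - <<'E'
from h import *
c,s=grab("wrist","w10.png"); print(s["tcp_pos"].round(1)); print(gold(c,13,s))
c,s=grab("top");print(rim(c,s,(427,81),115,36,48))
E
```

```text
time_s: 20.12
tcp_pos: [528.8, 135.8, 132.5]
eef_rot: [0.707, 0.707, 0.0, -0.0]
wrist_force: [0.4, -0.6, 0.9]
grip_width: 45.0
finger_force: 30.0
time_s: 20.62
tcp_pos: [426.5, 34.6, 132.5]
eef_rot: [0.709, 0.705, -0.001, 0.0]
wrist_force: [0.1, 0.5, 0.4]
grip_width: 44.8
finger_force: 30.0
[426.5  34.6 132.5]
[((284, 91, 29), 2010, array([424.2, 123. ,  13. ])), ((285, 273, 45), 4398, array([424.7, -31.8,  13. ]))]
(array([426.5,  81.1]), 83.71082305908203, np.float64(40.8))
```

View pics/w10.png

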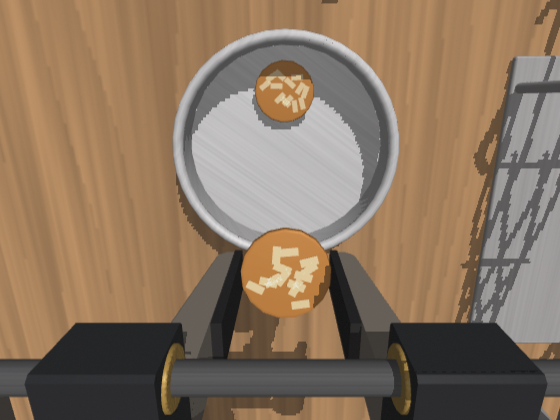

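The first biscuit lies flat in the tin at (284,91), almond side up. The second is held at (285,273). Lowering it at the near-right part.

```bash

python3 -m handwheel '[{"linear":[-0.5,0,-50],"dr":[0,0,0],"hand":-1},{"linear":[0,0,-40],"dr":[0,0,0],"hand":-1},{"linear":[0,0,0],"dr":[0,0,0],"hand":-1}]'
python3 -m handwheel '[{"linear":[0,0,-10],"dr":[0,0,0],"hand":-1},{"linear":[0,0,-10],"dr":[0,0,0],"hand":-1},{"linear":[0,0,0],"dr":[0,0,0],"hand":-1}]'
```

```text
time_s: 21.1
tcp_pos: [425.4, 37.6, 40.4]
eef_rot: [0.707, 0.707, -0.002, -0.002]
wrist_force: [0.1, -0.8, -0.3]
grip_width: 45.1
finger_force: 30.0
time_s: 21.48
tcp_pos: [427.1, 36.2, 22.6]
eef_rot: [0.708, 0.706, -0.0, 0.0]
wrist_force: [1.1, 0.0, -0.1]
grip_width: 45.1
finger_force: 30.0
```

```bash

python3 -m handwheel '[{"linear":[-1,-1.5,-10],"dr":[0,0,0],"hand":-1},{"linear":[0,0,0],"dr":[0,0,0],"hand":-1},{"linear":[0,0,0],"dr":[0,0,0],"hand":0.15},{"linear":[0,0,0],"dr":[0,0,0],"hand":0.15},{"linear":[0,0,0],"dr":[0,0,0],"hand":0.15}]'
python3 -m handwheel '[{"linear":[0,0,25],"dr":[0,0,0],"hand":0.15},{"linear":[0,0,50],"dr":[0,0,0],"hand":0.3},{"linear":[0,-50,30],"dr":[0,0,0],"hand":0.3},{"linear":[0,-60,0],"dr":[0,0,0],"hand":0.3},{"linear":[-5,-60,0],"dr":[0,0,0],"hand":0.3}]'
python3 -m handwheel '[{"linear":[-5,-60,0],"dr":[0,0,0],"hand":0.3},{"linear":[-5,-60,0],"dr":[0,0,0],"hand":0.3},{"linear":[-5,-40,0],"dr":[0,0,0],"hand":0.3},{"linear":[0,0,0],"dr":[0,0,0],"hand":0.3}]'
python3 - <<'E'
from h import *
c,s=grab("wrist"); print(s["tcp_pos"].round(1));print(flor(c,22,s)[:3])
E
```

```text
time_s: 22.1
tcp_pos: [426.1, 34.7, 12.7]
eef_rot: [0.708, 0.706, 0.0, 0.0]
wrist_force: [-0.3, 0.4, -0.1]
grip_width: 53.0
finger_force: 0.0
time_s: 22.72
tcp_pos: [421.5, -137.3, 118.4]
eef_rot: [0.708, 0.707, 0.0, 0.001]
wrist_force: [0.4, -0.1, -0.4]
grip_width: 59.8
finger_force: 0.0
time_s: 23.22
tcp_pos: [404.9, -298.7, 117.3]
eef_rot: [0.71, 0.704, -0.0, 0.0]
wrist_force: [-0.1, 0.6, -0.1]
grip_width: 59.8
finger_force: 0.0
[ 404.9 -298.7  117.3]
[(array([285.8, 209.4]), np.int32(2315), array([ 403.8, -297.8,   22. ])), (array([525.3, 270.2]), np.int32(940), array([ 600.4, -351.8,   22. ])), (array([284.2, 364.3]), np.int32(36911), array([ 401.3, -444. ,   22. ]))]
```

```bash

python3 -m handwheel '[{"linear":[-1,1,-40],"dr":[0,0,0],"hand":0.3},{"linear":[0,0,-35],"dr":[0,0,0],"hand":0.3},{"linear":[0,0,-18],"dr":[0,0,0],"hand":0.3},{"linear":[0,0,0],"dr":[0,0,0],"hand":0.3}]'
```

```text
time_s: 23.78
tcp_pos: [404.9, -292.8, 23.9]
eef_rot: [0.707, 0.707, 0.0, -0.001]
wrist_force: [0.7, 0.5, -0.3]
grip_width: 59.6
finger_force: 0.0
```

```bash

python3 -m handwheel '[{"linear":[-1,-5,-7],"dr":[0,0,0],"hand":0.3},{"linear":[0,0,-2],"dr":[0,0,0],"hand":0.3},{"linear":[0,0,0],"dr":[0,0,0],"hand":0.3}]'
python3 -m handwheel '[{"linear":[0,0,0],"dr":[0,0,0],"hand":-1},{"linear":[0,0,0],"dr":[0,0,0],"hand":-1},{"linear":[0,0,0],"dr":[0,0,0],"hand":-1},{"linear":[0,0,0],"dr":[0,0,0],"hand":-1}]'
```

```text
time_s: 24.15
tcp_pos: [404.2, -299.6, 16.0]
eef_rot: [0.708, 0.706, 0.0, 0.0]
wrist_force: [0.4, 0.4, 0.2]
grip_width: 59.7
finger_force: 0.0
time_s: 24.65
tcp_pos: [404.2, -299.4, 15.8]
eef_rot: [0.708, 0.706, -0.0, 0.0]
wrist_force: [-0.3, 0.1, 4.2]
grip_width: 44.4
finger_force: 30.0
```

```bash

python3 -m handwheel '[{"linear":[0,0,40],"dr":[0,0,0],"hand":-1},{"linear":[10,10,55],"dr":[0,0,0],"hand":-1},{"linear":[30,15,50],"dr":[0,0,0],"hand":-1},{"linear":[35,20,45],"dr":[0,0,0],"hand":-1},{"linear":[35,25,40],"dr":[0,0,0],"hand":-1}]'
python3 -m handwheel '[{"linear":[40,30,32],"dr":[0,0,0],"hand":-1},{"linear":[40,40,0],"dr":[0,0,0],"hand":-1},{"linear":[40,40,0],"dr":[0,0,0],"hand":-1},{"linear":[21,34,0],"dr":[0,0,0],"hand":-1},{"linear":[0,0,0],"dr":[0,0,0],"hand":-1}]'
```

```text
time_s: 25.28
tcp_pos: [514.8, -229.2, 247.4]
eef_rot: [0.708, 0.706, -0.0, 0.001]
wrist_force: [0.1, -1.5, -0.6]
grip_width: 44.8
finger_force: 30.0
time_s: 25.9
tcp_pos: [655.7, -80.5, 276.7]
eef_rot: [0.706, 0.709, 0.001, -0.001]
wrist_force: [0.1, -0.5, 0.2]
grip_width: 44.8
finger_force: 30.0
```

```bash

python3 -m handwheel '[{"linear":[-1,-3,-25],"dr":[0,0,0],"hand":-1},{"linear":[0,0,-11],"dr":[0,0,0],"hand":-1},{"linear":[0,0,0],"dr":[0,0,0],"hand":-1},{"linear":[0,0,0],"dr":[0,0,0],"hand":-1}]'
```

```text
time_s: 26.4
tcp_pos: [654.3, -88.6, 242.4]
eef_rot: [0.708, 0.706, 0.0, 0.0]
wrist_force: [-0.3, -0.0, 0.7]
grip_width: 44.4
finger_force: 30.0
```

```bash

python3 -m handwheel '[{"linear":[0,2,0],"dr":[0,0,0],"hand":-1},{"linear":[0,0,0],"dr":[0,0,0],"hand":0.4},{"linear":[0,0,0],"dr":[0,0,0],"hand":0.4},{"linear":[0,0,20],"dr":[0,0,0],"hand":0.4},{"linear":[0,0,50],"dr":[0,0,0],"hand":0.4}]'
python3 -m handwheel '[{"linear":[0,30,40],"dr":[0,0,0],"hand":0.4},{"linear":[0,55,20],"dr":[0,0,0],"hand":0.4},{"linear":[0,60,0],"dr":[0,0,0],"hand":0.4},{"linear":[0,60,0],"dr":[0,0,0],"hand":0.4},{"linear":[0,60,0],"dr":[0,0,0],"hand":0.4}]'
python3 -m handwheel '[{"linear":[0,20,-50],"dr":[0,0,0],"hand":0.4},{"linear":[0,0,-50],"dr":[0,0,0],"hand":0.4},{"linear":[0,0,-55],"dr":[0,0,0],"hand":0.4},{"linear":[0,0,-40],"dr":[0,0,0],"hand":0.4},{"linear":[0,0,0],"dr":[0,0,0],"hand":0.4}]'
python3 - <<'E'
from h import *
c,s=grab("wrist"); print(s["tcp_pos"].round(1));print(gold(c,50,s))
E
```

```text
time_s: 27.02
tcp_pos: [652.9, -86.5, 311.2]
eef_rot: [0.708, 0.706, -0.001, -0.002]
wrist_force: [1.1, -0.1, -0.7]
grip_width: 64.4
finger_force: 0.0
time_s: 27.65
tcp_pos: [654.1, 180.5, 373.6]
eef_rot: [0.708, 0.706, 0.001, 0.001]
wrist_force: [1.2, 0.0, -0.5]
grip_width: 64.0
finger_force: 0.0
time_s: 28.28
tcp_pos: [652.7, 197.8, 174.5]
eef_rot: [0.708, 0.706, -0.002, -0.001]
wrist_force: [0.1, 0.8, 1.1]
grip_width: 64.4
finger_force: 0.0
[652.7 197.8 174.5]
[((290, 200, 26), 1839, array([654.9, 198.2,  50. ])), ((64, 262, 22), 957, array([449.5, 139.4,  50. ]))]
```

```bash

python3 -m handwheel '[{"linear":[2,0,-50],"dr":[0,0,0],"hand":0.4},{"linear":[0,0,-45],"dr":[0,0,0],"hand":0.4},{"linear":[0,0,-25],"dr":[0,0,0],"hand":0.4},{"linear":[0,0,0],"dr":[0,0,0],"hand":0.4}]'
python3 -m handwheel '[{"linear":[-2,0,-12],"dr":[0,0,0],"hand":0.4},{"linear":[0,0,0],"dr":[0,0,0],"hand":0.4},{"linear":[0,0,0],"dr":[0,0,0],"hand":-1},{"linear":[0,0,0],"dr":[0,0,0],"hand":-1},{"linear":[0,0,0],"dr":[0,0,0],"hand":-1}]'
python3 -m handwheel '[{"linear":[0,0,0],"dr":[0,0,0],"hand":-1},{"linear":[0,0,0],"dr":[0,0,0],"hand":-1}]'
```

```text
time_s: 28.82
tcp_pos: [656.8, 198.9, 57.6]
eef_rot: [0.708, 0.706, 0.0, 0.0]
wrist_force: [-0.4, -0.7, 0.8]
grip_width: 64.4
finger_force: 0.0
time_s: 29.45
tcp_pos: [654.4, 198.9, 45.1]
eef_rot: [0.708, 0.706, 0.0, 0.0]
wrist_force: [0.2, -0.4, 1.4]
grip_width: 45.2
finger_force: 30.0
time_s: 29.7
tcp_pos: [654.4, 198.9, 45.0]
eef_rot: [0.708, 0.706, 0.0, 0.0]
wrist_force: [-0.5, -1.1, 3.2]
grip_width: 44.7
finger_force: 30.0
```

```bash

python3 -m handwheel '[{"linear":[0,0,25],"dr":[0,0,0],"hand":-1},{"linear":[0,0,45],"dr":[0,0,0],"hand":-1},{"linear":[-30,0,20],"dr":[0,0,0],"hand":-1},{"linear":[-45,-20,0],"dr":[0,0,0],"hand":-1},{"linear":[-50,-35,0],"dr":[0,0,0],"hand":-1}]'
python3 -m handwheel '[{"linear":[-50,-35,0],"dr":[0,0,0],"hand":-1},{"linear":[-35,-25,0],"dr":[0,0,0],"hand":-1},{"linear":[-4,-3,0],"dr":[0,0,0],"hand":-1},{"linear":[0,0,0],"dr":[0,0,0],"hand":-1}]'
python3 - <<'E'
from h import *
c,s=grab("wrist","w11.png"); print(s["tcp_pos"].round(1)); print(gold(c,13,s))
c,s=grab("top","t2.png");print(rim(c,s,(427,81),115,36,48))
E
```

```text
time_s: 30.32
tcp_pos: [527.5, 144.4, 134.4]
eef_rot: [0.707, 0.707, 0.0, -0.0]
wrist_force: [0.5, -0.8, 0.6]
grip_width: 44.9
finger_force: 30.0
time_s: 30.82
tcp_pos: [440.8, 80.9, 134.9]
eef_rot: [0.708, 0.706, 0.001, 0.0]
wrist_force: [1.2, -0.5, 0.4]
grip_width: 44.6
finger_force: 30.0
[440.8  80.9 134.9]
[((267, 151, 27), 1704, array([424.5, 123.4,  13. ])), ((283, 269, 46), 4887, array([437.5,  17.3,  13. ]))]
(array([430.8,  73. ]), 82.25068664550781, np.float64(40.3))
```

View pics/w11.png

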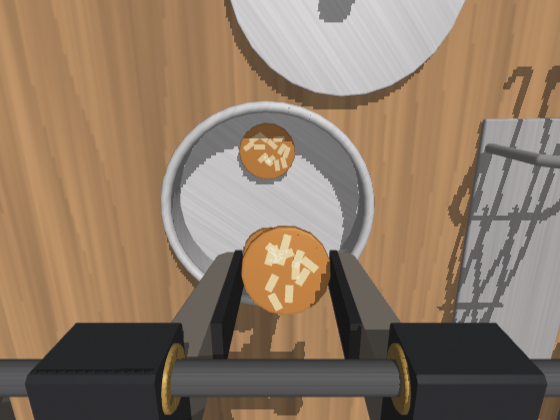

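The first biscuit is unmoved at (267,151) and the third is held at (285,270), almond side up. I'll place it a little further out (+x) to clear both neighbours.

```bash

python3 -m handwheel '[{"linear":[5,-2,-50],"dr":[0,0,0],"hand":-1},{"linear":[0,0,-40],"dr":[0,0,0],"hand":-1},{"linear":[0,0,0],"dr":[0,0,0],"hand":-1}]'
python3 -m handwheel '[{"linear":[0,0,-10],"dr":[0,0,0],"hand":-1},{"linear":[0,0,-10],"dr":[0,0,0],"hand":-1},{"linear":[0,0,0],"dr":[0,0,0],"hand":-1}]'
```

```text
time_s: 31.3
tcp_pos: [443.5, 79.6, 42.3]
eef_rot: [0.707, 0.707, -0.002, -0.002]
wrist_force: [-0.9, 0.7, 0.5]
grip_width: 45.0
finger_force: 30.0
time_s: 31.68
tcp_pos: [445.1, 78.7, 24.6]
eef_rot: [0.708, 0.706, -0.0, 0.0]
wrist_force: [0.1, 0.1, -0.2]
grip_width: 44.9
finger_force: 30.0
```

```bash

python3 -m handwheel '[{"linear":[1,0,-10],"dr":[0,0,0],"hand":-1},{"linear":[0,0,-2],"dr":[0,0,0],"hand":-1},{"linear":[0,0,0],"dr":[0,0,0],"hand":0.15},{"linear":[0,0,0],"dr":[0,0,0],"hand":0.15},{"linear":[0,0,0],"dr":[0,0,0],"hand":0.15}]'
python3 -m handwheel '[{"linear":[0,0,25],"dr":[0,0,0],"hand":0.15},{"linear":[0,0,55],"dr":[0,0,0],"hand":0.15},{"linear":[0,0,55],"dr":[0,0,0],"hand":0.0},{"linear":[0,-40,50],"dr":[0,0,0],"hand":0.0},{"linear":[0,0,0],"dr":[0,0,0],"hand":0.0}]'
python3 - <<'E'
from h import *
c,s=grab("wrist","w12.png"); print(s["tcp_pos"].round(1)); print(gold(c,13,s)); print(rim(c,s,(427,81),115,36,48))
print(rim(c,s,(462,280),115,10,22)); print(rim(c,s,(463,283),50,40,60))
E
```

```text
time_s: 32.3
tcp_pos: [446.2, 78.8, 12.7]
eef_rot: [0.708, 0.706, 0.0, 0.0]
wrist_force: [1.0, 0.1, 0.3]
grip_width: 52.9
finger_force: 0.0
time_s: 32.92
tcp_pos: [448.4, 36.9, 199.4]
eef_rot: [0.71, 0.704, 0.002, 0.003]
wrist_force: [-0.1, 1.1, -0.2]
grip_width: 45.7
finger_force: 0.0
[448.4  36.9 199.4]
[((256, 144, 64), 4412, array([420. ,  76.4,  13. ]))]
(array([425.2,  78.3]), 83.82063293457031, np.float64(39.6))
(array([479.3, 202.1]), 66.1091079711914, np.float64(14.2))
(array([0., 0.]), 0.0, np.float64(nan))
  return _methods._mean(a, axis=axis, dtype=dtype,
  ret = ret.dtype.type(ret / rcount)
```

View pics/w12.png

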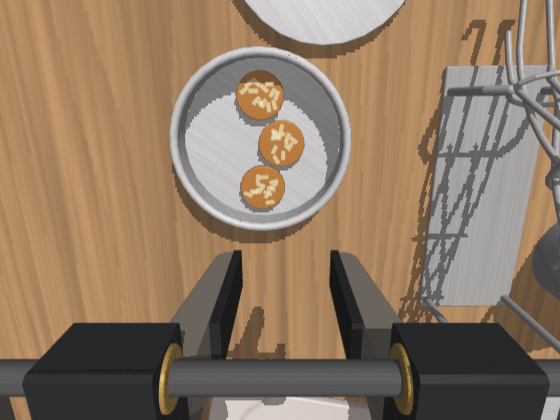

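All three biscuits lie flat in the tin, almond side up, at (261,95), (281,143) and (262,187). Next is the lid.

```bash

python3 -m handwheel '[{"linear":[5,50,0],"dr":[0,0,0],"hand":0.2},{"linear":[5,55,0],"dr":[0,0,0],"hand":0.2},{"linear":[5,55,0],"dr":[0,0,0],"hand":0.2},{"linear":[2,50,0],"dr":[0,0,0],"hand":0.2},{"linear":[0,30,0],"dr":[0,0,0],"hand":0.2}]'
python3 -m handwheel '[{"linear":[0,0,0],"dr":[0,0,0],"hand":0.2},{"linear":[0,0,0],"dr":[0,0,0],"hand":0.2}]'
python3 - <<'E'
from h import *
c,s=grab("wrist","w13.png"); print(s["tcp_pos"].round(1)); 
P=cloud(c,s); print(rim(c,s,(462,280),115,10,20)); print(rim(c,s,(463,283),60,42,60))
t,s=grab("top","t3.png")
print(rim(t,s,(427,81),115,36,48))
E
```

```text
time_s: 33.6
tcp_pos: [460.6, 283.4, 194.3]
eef_rot: [0.706, 0.708, -0.001, -0.001]
wrist_force: [-0.6, -0.5, -0.4]
grip_width: 55.0
finger_force: 0.0
time_s: 33.85
tcp_pos: [462.1, 279.0, 194.9]
eef_rot: [0.708, 0.707, -0.001, -0.0]
wrist_force: [0.7, -1.2, 0.5]
grip_width: 54.8
finger_force: 0.0
[462.1 279.  194.9]
(array([484.6, 253.1]), 87.90354919433594, np.float64(14.6))
(array([484.3, 253.6]), 11.836700439453125, np.float64(48.3))
(array([426.7,  81.3]), 83.8660659790039, np.float64(40.6))
```

View pics/w13.png

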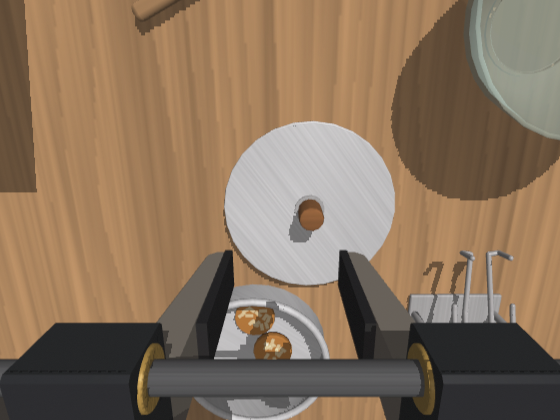

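The lid has been knocked: its plate centre is now at (310,204) and the knob at (311,214), which is world (484,253). The tin has not moved.

```bash

python3 -m handwheel '[{"linear":[22,-25,-40],"dr":[0,0,0],"hand":0.2},{"linear":[0,0,-50],"dr":[0,0,0],"hand":0.2},{"linear":[0,0,-30],"dr":[0,0,0],"hand":0.2},{"linear":[0,0,0],"dr":[0,0,0],"hand":0.2}]'
python3 - <<'E'
from h import *
c,s=grab("wrist"); print(s["tcp_pos"].round(1)); print(rim(c,s,(484,253),60,42,56),rim(c,s,(484,253),115,10,20))
E
```

```text
time_s: 34.45
tcp_pos: [483.8, 252.5, 74.4]
eef_rot: [0.708, 0.706, -0.002, -0.001]
wrist_force: [0.2, 0.4, 0.9]
grip_width: 55.1
finger_force: 0.0
[483.8 252.5  74.4]
(array([484.4, 254.1]), 11.896215438842773, np.float64(48.2)) (array([484. , 240.1]), 101.28181457519531, np.float64(14.5))
```

```bash

python3 -m handwheel '[{"linear":[0,1,-30],"dr":[0,0,0],"hand":0.2},{"linear":[0,0,-18],"dr":[0,0,0],"hand":0.2},{"linear":[0,0,0],"dr":[0,0,0],"hand":0.2}]'
```

```text
time_s: 34.88
tcp_pos: [484.8, 255.3, 28.2]
eef_rot: [0.708, 0.706, -0.0, -0.0]
wrist_force: [-1.2, -0.3, 0.2]
grip_width: 55.0
finger_force: 0.0
```

```bash

python3 -m handwheel '[{"linear":[0,-1,-8],"dr":[0,0,0],"hand":0.2},{"linear":[0,0,0],"dr":[0,0,0],"hand":0.2},{"linear":[0,0,0],"dr":[0,0,0],"hand":-1},{"linear":[0,0,0],"dr":[0,0,0],"hand":-1},{"linear":[0,0,0],"dr":[0,0,0],"hand":-1}]'
python3 -m handwheel '[{"linear":[0,0,0],"dr":[0,0,0],"hand":-1},{"linear":[0,0,0],"dr":[0,0,0],"hand":-1}]'
```

```text
time_s: 35.5
tcp_pos: [485.2, 254.8, 20.6]
eef_rot: [0.708, 0.706, 0.0, 0.0]
wrist_force: [-0.2, -0.8, -0.3]
grip_width: 27.0
finger_force: 0.0
time_s: 35.75
tcp_pos: [485.2, 254.8, 20.5]
eef_rot: [0.708, 0.706, 0.0, 0.0]
wrist_force: [1.0, -0.4, 1.1]
grip_width: 23.7
finger_force: 30.0
```

```bash

python3 -m handwheel '[{"linear":[0,0,20],"dr":[0,0,0],"hand":-1},{"linear":[0,0,40],"dr":[0,0,0],"hand":-1},{"linear":[0,0,40],"dr":[0,0,0],"hand":-1},{"linear":[-10,-30,0],"dr":[0,0,0],"hand":-1},{"linear":[-15,-45,0],"dr":[0,0,0],"hand":-1}]'
python3 -m handwheel '[{"linear":[-15,-45,0],"dr":[0,0,0],"hand":-1},{"linear":[-13,-40,0],"dr":[0,0,0],"hand":-1},{"linear":[-6,-14,0],"dr":[0,0,0],"hand":-1},{"linear":[0,0,0],"dr":[0,0,0],"hand":-1},{"linear":[0,0,0],"dr":[0,0,0],"hand":-1}]'
python3 - <<'E'
from h import *
c,s=grab("wrist","w14.png"); print(s["tcp_pos"].round(1))
P=cloud(c,s);w=s["tcp_pos"]
m=(c["depth"]>0)&(np.hypot(P[...,0]-w[0],P[...,1]-w[1])<95)&(abs(P[...,2]-(w[2]-6.5))<8)
A=P[m];X=np.c_[A[:,:2]-w[:2],np.ones(len(A))];k=np.linalg.lstsq(X,A[:,2],rcond=None)[0];print("lid plate",k.round(3),len(A),cv2.minEnclosingCircle(A[:,:2].astype(np.float32)))
c,s=grab("top");print(rim(c,s,(427,81),115,36,48)); P=cloud(c,s); m=(np.hypot(P[...,0]-w[0],P[...,1]-w[1])<110)&(P[...,2]>95)&(P[...,2]<125); print(cv2.minEnclosingCircle(P[m][:,:2].astype(np.float32)))
E
```

```text
time_s: 36.38
tcp_pos: [460.0, 180.2, 121.8]
eef_rot: [0.707, 0.707, 0.001, 0.0]
wrist_force: [0.7, -0.6, -2.6]
grip_width: 23.2
finger_force: 30.0
time_s: 37.0
tcp_pos: [426.8, 82.2, 120.9]
eef_rot: [0.707, 0.707, 0.001, 0.0]
wrist_force: [0.2, 0.8, -2.8]
grip_width: 23.5
finger_force: 30.0
[426.8  82.2 120.9]
lid plate [ 2.00000e-03 -2.00000e-03  1.14941e+02] 56550 ((425.46295166015625, 81.42351531982422), 88.0895767211914)
(array([454.5,   5.9]), 22.59422492980957, np.float64(38.6))
((426.6131591796875, 83.65270233154297), 87.79290771484375)
```

View pics/w14.png

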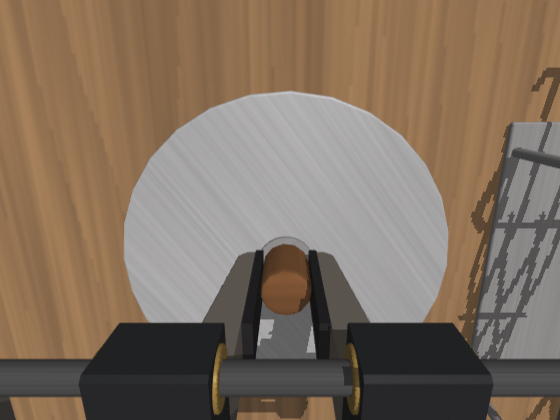

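The lid is held level, with its plate centred on (286,238). Both cameras put it about 2.7 mm too far in +y relative to the tin, so I'll correct that and descend.

```bash

python3 -m handwheel '[{"linear":[0,-2.5,-25],"dr":[0,0,0],"hand":-1},{"linear":[0,0,-18],"dr":[0,0,0],"hand":-1},{"linear":[0,0,-5],"dr":[0,0,0],"hand":-1},{"linear":[0,0,0],"dr":[0,0,0],"hand":-1},{"linear":[0,0,0],"dr":[0,0,0],"hand":-1}]'
```

```text
time_s: 37.72
tcp_pos: [426.6, 78.6, 72.9]
eef_rot: [0.708, 0.707, 0.0, 0.0]
wrist_force: [-0.3, -0.1, -2.5]
grip_width: 23.0
finger_force: 30.0
```

```bash

python3 -m handwheel '[{"linear":[0,0.8,-6],"dr":[0,0,0],"hand":-1},{"linear":[0,0,-5],"dr":[0,0,0],"hand":-1},{"linear":[0,0,-3],"dr":[0,0,0],"hand":-1},{"linear":[0,0,0],"dr":[0,0,0],"hand":-1}]'
python3 -m handwheel '[{"linear":[0,0,-3],"dr":[0,0,0],"hand":-1},{"linear":[0,0,-2],"dr":[0,0,0],"hand":-1},{"linear":[0,0,0],"dr":[0,0,0],"hand":-1}]'
```

```text
time_s: 38.22
tcp_pos: [425.8, 78.9, 58.1]
eef_rot: [0.708, 0.706, -0.0, -0.0]
wrist_force: [-0.4, -0.4, -3.0]
grip_width: 23.5
finger_force: 30.0
time_s: 38.6
tcp_pos: [425.9, 79.0, 53.2]
eef_rot: [0.708, 0.706, -0.0, -0.0]
wrist_force: [0.3, -0.8, -3.0]
grip_width: 23.1
finger_force: 30.0
```

```bash

python3 -m handwheel '[{"linear":[0,0,-2],"dr":[0,0,0],"hand":-1},{"linear":[0,0,0],"dr":[0,0,0],"hand":-1}]'
python3 -m handwheel '[{"linear":[0,0,-1.5],"dr":[0,0,0],"hand":-1},{"linear":[0,0,0],"dr":[0,0,0],"hand":-1},{"linear":[0,0,0],"dr":[0,0,0],"hand":-1}]'
```

```text
time_s: 38.85
tcp_pos: [426.0, 79.0, 51.3]
eef_rot: [0.708, 0.706, -0.0, -0.0]
wrist_force: [0.4, -0.8, -2.7]
grip_width: 23.4
finger_force: 30.0
time_s: 39.22
tcp_pos: [426.2, 79.0, 50.4]
eef_rot: [0.708, 0.706, -0.0, 0.0]
wrist_force: [-2.2, -0.2, 6.4]
grip_width: 23.0
finger_force: 30.0
```

```bash

python3 -m handwheel '[{"linear":[0,0,-1.5],"dr":[0,0,0],"hand":-1},{"linear":[0,0,0],"dr":[0,0,0],"hand":-1},{"linear":[0,0,0],"dr":[0,0,0],"hand":-1},{"linear":[0,0,0],"dr":[0,0,0],"hand":-1}]'
```

```text
time_s: 39.72
tcp_pos: [426.2, 79.0, 50.3]
eef_rot: [0.708, 0.706, -0.001, 0.001]
wrist_force: [-8.4, -1.9, 27.7]
grip_width: 23.4
finger_force: 30.0
```

```bash

python3 -m handwheel '[{"linear":[0,0,1.8],"dr":[0,0,0],"hand":-1},{"linear":[0,0,0],"dr":[0,0,0],"hand":-1},{"linear":[0,0,0],"dr":[0,0,0],"hand":0.1},{"linear":[0,0,0],"dr":[0,0,0],"hand":0.1},{"linear":[0,0,0],"dr":[0,0,0],"hand":0.1}]'
python3 -m handwheel '[{"linear":[0,0,20],"dr":[0,0,0],"hand":0.1},{"linear":[0,0,50],"dr":[0,0,0],"hand":0.1},{"linear":[0,0,50],"dr":[0,0,0],"hand":0.1},{"linear":[0,-60,20],"dr":[0,0,0],"hand":0.1},{"linear":[0,0,0],"dr":[0,0,0],"hand":0.1}]'
python3 - <<'E'
from h import *
c,s=grab("wrist","w15.png"); print(s["tcp_pos"].round(1)); w=(426.5,80)
P=cloud(c,s)
m=(c["depth"]>0)&(np.hypot(P[...,0]-w[0],P[...,1]-w[1])<95)&(P[...,2]>36)&(P[...,2]<56)
A=P[m];X=np.c_[A[:,:2]-w,np.ones(len(A))];k=np.linalg.lstsq(X,A[:,2],rcond=None)[0];print("plate",k.round(4),len(A),cv2.minEnclosingCircle(A[:,:2].astype(np.float32)))
c,s=grab("top","t4.png"); P=cloud(c,s); print(rim(c,s,w,95,40,50)); print(rim(c,s,w,60,65,95))
E
```

```text
time_s: 40.35
tcp_pos: [426.0, 79.0, 50.0]
eef_rot: [0.708, 0.706, -0.0, -0.0]
wrist_force: [1.5, 0.3, -0.5]
grip_width: 49.7
finger_force: 0.0
time_s: 40.98
tcp_pos: [427.0, 15.2, 191.1]
eef_rot: [0.711, 0.703, 0.0, 0.002]
wrist_force: [0.1, 0.1, 0.8]
grip_width: 50.7
finger_force: 0.0
[427.   15.2 191.1]
plate [ 7.00000e-04 -2.70000e-03  4.43701e+01] 32523 ((425.05096435546875, 77.87495422363281), 88.12078094482422)
(array([427.5,  81.6]), 86.94873809814453, np.float64(45.2))
(array([0., 0.]), 0.0, np.float64(nan))
  return _methods._mean(a, axis=axis, dtype=dtype,
  ret = ret.dtype.type(ret / rcount)
```

View pics/w15.png

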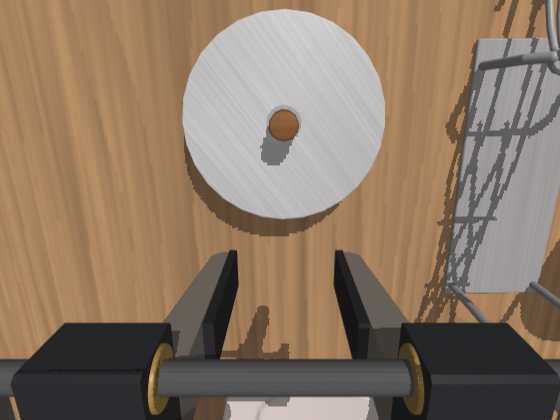

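The lid sits home and level on the tin: its plate at (284,114) has its top at 44 mm, tilted under 0.003 rad and centred. The robot is clear, so I'm handing in.

```bash
python3 -c "
from rig import env
print(env.finish_job())"
```

```text
the job is handed in; nothing more can be done
None
```

All three florentines present were turned and lie flat in the tin, almond side up, with the lid pressed home level and the job handed in at about 41 s; no verdict came back.

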